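Index the engraver's turntable by its star wheel

ROBOT

A 6-joint arm with a two-finger parallel gripper is mounted at the origin on the work surface. World frame = base frame: x ahead of the robot, y to its left, z up, the work surface at z = 0. Lengths are in mm, angles in rad, forces in N, time in s.
With the tool pointing down it reaches from about 250 to 725 mm from the base axis. Payload 4 kg.
Tool frame: the origin (TCP) lies between the finger pads; the fingertips stand 25 mm ahead of it and the grasp point (between the pads) lies 6 mm ahead of it; z points along the fingers, y is the direction in which the jaws open and shut (so a half turn about z gives the same grasp; the last joint's range is limited). The gripper opens to 85 mm and grips with 20 to 120 N. Pads are 22 mm wide; open, the fingers measure 114 mm over their backs; the gripper's body (76 mm by 85 mm) begins 54 mm behind the grasp point. The pads swing forward as they close: fully open they stand 13 mm farther back than shut.
Start: joints at [1.149, 0.241, 0.005, 1.335, 0, 1.571], TCP at [204.7, 456.177, 256.306] pointing down, gripper open.
Joint ranges: [-2.72, 2.72], [-1.05, 1.87], [-1.09, 1.28], [-1.99, 2.15], [-1.42, 1.44], [-3.14, 3.14]. Speed limits (rad/s): [2.79, 2.79, 3.14, 3.14, 3.14, 3.14].

INTERFACE

Orientations are given as a unit quaternion [w, x, y, z].
In Python, from bench import manip, viewer, order gives the robot as it stands. The module is installed in compiled form; this text tells all that it offers.
- The arm moves only by the shell command python3 -m crank 'ROWS' [FORCE]. ROWS is JSON, a list that holds one entry, the list of rows, each a list of 7 numbers: the turn, a rotation vector about the tool's x, y, z in degrees, then the shift along the tool's x, y, z in mm, then the finger opening in mm, from 0 to 85.4. A call has 1 to 20 rows; each row is the pose to reach, as a shift and turn from the pose commanded when the call began, along the tool's axes at that moment; what a row does not reach only later rows make up. A row lasts 1/8 s, in which the tool goes at most 62.5 mm and 10.7 degrees, less where a joint would pass 70% of its speed; a pose out of reach is approached as far as the arm can. A call with a gripper value outside its range is refused whole. The fingers move at their own pace and stop on an object; FORCE is the grip in N (left out, the last holds). Time passes only in rows, so rows that repeat a pose let the fingers close. It gives the time, the measured TCP pose, the force and the opening at its end, in the units of the state.
- manip.state(): the state, without advancing time (a new reading comes with each control period).
- viewer.get_image(name): name is "scene" or "top" or "wrist"; returns the picture (480x640x3 uint8, blue, green, red); there is no depth.
- viewer.camera_info(name): a dict with "fx", "fy", "cx", "cy" (pixels), "k1" (the pictures are not rectified: a ray, as slopes to the right and down, at radius r is drawn at 1 + k1 r^2 times it, then the intrinsics apply), "T" (4x4, takes a point from camera to world coordinates); the wrist camera has in their place "mount" (4x4, takes a point from camera to tool coordinates, whose origin is the TCP and whose axes are the flange's). Camera axes: x right, y up, looking along -z (the intrinsics and any distortion apply to the point x, -y, -z); pixel columns grow to the right and rows downward; lengths in mm; the calibration is good to about 2 mm. A picture is of the moment at which its call begins: read the wrist's pose just before it. camera_info takes no time and is no camera call.
- order.job_done(): hands the job in, once; it reports no verdict.
Trained networks look in the newest picture that a camera, given by its name, has taken for a name from the list of things; names that differ only in an ending like _2 or _b are one class to them, and where a whole thing is asked for, a point or a joint stands for the part that bears it (a point fixed in the world has none). Each returns a list of dicts, best first, with "confidence" (0 to 1); they miss things now and then, are a little off and sometimes report something else, mostly with a low value. They report only what shows in the picture. A call takes as long as a camera call.
- viewer.find_in(camera, thing): "extent" ([centre column, centre row, width, height] as shares, 0 to 1, of the picture: columns of its width, rows of its height, round what is visible of it).
- viewer.trace(camera, thing): "mask" (480x640 bool, what is visible of it) and "extent" ([centre column, centre row, width, height] as shares, 0 to 1, of the picture: columns of its width, rows of its height, round what is visible of it).
The state is a dict: "time_s": time; "joints": joint angles; "dq": joint speeds; "tau": joint torques, N m; "tcp_pos": TCP position; "tool_rot": TCP orientation; "ft_force": force on the tool from outside, world axes, zero at the start; "moment": the same for the moment, N m; "opening": finger opening in mm.
Only numpy, scipy, OpenCV 4.12 (cv2) and the standard library are available. Lean on these libraries where they do the work, as an engineer would, in place of code of your own. Each camera call takes 0.05 s, during which the arm holds its last target. There are 200 camera calls.

TASK

Turn the engraver's turntable anticlockwise (seen from above) by pushing the spokes of its star wheel, one after another, where they show in the open side of the guard, until the dark pointer on top lines up with the index bar on the guard. Leave it standing there; do not touch the plate or pointer on top, and leave the small clamp with the star knob alone.

Things in the scene. Friction and masses are not known exactly. Their poses are not given: they have to be found in the camera images.
- guard: Fixed round turntable housing, 280 mm wide; origin on bench at the wheel axis. 12 mm foot; white roof (top 74 mm up, 46-138 mm from axis) and rim wall cover the wheel except a window, open above and outwards, 65 deg to each side of its own -x. Dark index bar on the roof 68-123 mm out along its +x, opposite the window. In the window fingers can reach between spokes to 20 mm above the bench.
- wheel (a joint): Star wheel angle (rad) about the guard's upright axis, + anticlockwise from above, 0 = pointer at index bar. Starts at -2.95 to -2.2; stops -3.1, +0.9. Five spokes at this angle + k x 72 deg from guard's +x: level 10 mm bars, centre 60 mm above bench, 26 (hub) to 121 mm from axis, 16 mm ball ends. Turns both ways with about 2 N at a spoke, stays where left. Best pushed 95 mm out.
- plate: Aluminium plate, 70 mm across, on top of the wheel and turning with it, top 84 mm above bench; two bright jaws with a brass blank (to 91 mm up) and a dark pointer reaching 52 mm from the axis along the plate's own +x, right above the first spoke, top 89 mm up. Origin on the bench at the wheel axis. Not to be touched.
- clamp: Bystander: small dark steel clamp fixed on the bench, foot 90 x 60 mm, with a black four-lobed star knob, 54 mm across, 94 mm up. Origin on the bench under its centre. Not to be touched.

How it is judged (in metres and radians):
At the end, for the whole second after the job is handed in: The pointer stands within 10 degrees (0.175 rad) of the index bar and the wheel is at rest (value of joint wheel between -0.175 and 0.175 rad and velocity of joint wheel between -0.05 and 0.05 rad/s); the robot touches nothing.
It fails at once if the plate or pointer on top of the wheel is touched with more than 1 N (contact force between any of the fingers, the arm and plate above 1 N).
It fails at once if the small clamp is touched with more than 1 N (contact force between any of the fingers, the arm and clamp above 1 N).
It also fails if it takes over 51 s, if anything falls off the work surface, if the arm or the gripper's body presses on something with over 40 N, if the wrist force passes 120 N, or if a joint passes its speed limit or range.

## Working session

There is one attempt and no reset: what is moved stays moved. The work goes in short steps, Python scripts to look and compute and a shell command to move; the robot and the scene stay as the last step left them, time stands still between calls to the robot, and variables do not carry over. Pictures are saved under pics/ and viewed, about 8 in all and at most 12, crops included, and the job is handed in when it is done.

```bash
mkdir -p pics; python3 - <<'E'
from bench import manip, viewer, order
import cv2, numpy as np
s=manip.state(); print(s)
for n in("top","scene"):
    im=viewer.get_image(n); cv2.imwrite(f"pics/{n}0.png",im)
    c=viewer.camera_info(n); print(n,{k:(np.round(v,3).tolist()) for k,v in c.items()})
    for t in("guard","plate","clamp"):
        print(t,[(np.round(np.array(d["extent"])*[640,480,640,480],1).tolist(),round(d["confidence"],2)) for d in viewer.find_in(n,t)][:3])
E
```

```text
{'time_s': 0.0, 'joints': array([1.14899722e+00, 2.41404323e-01, 3.71177754e-03, 1.33515553e+00,
       2.53483517e-05, 1.57078612e+00]), 'dq': array([ 0.00126905,  0.0003469 ,  0.00069791,  0.00034906, -0.00017846,
        0.00073747]), 'tau': array([-2.44581970e-04, -3.72313857e+01,  2.52407992e+01,  1.69172109e-02,
       -1.76356471e-04, -8.43232577e-07]), 'tcp_pos': array([204.4618202 , 455.66055884, 255.41244317]), 'tool_rot': array([-2.27154713e-04,  2.09334519e-01,  9.77843549e-01, -1.00049027e-03]), 'ft_force': array([ 0.04577218,  0.05995408, -0.2458302 ]), 'moment': array([-0.04322699,  0.02588099,  0.00421711]), 'opening': 85.1737359226644}
top {'fx': 481.298, 'fy': 481.298, 'cx': 322.513, 'cy': 249.138, 'k1': -0.134, 'T': [[-0.143, 0.968, -0.208, 401.863], [-0.99, -0.139, 0.033, 7.926], [0.003, 0.21, 0.978, 669.754], [0.0, 0.0, 0.0, 1.0]]}
guard [([186.6, 285.7, 215.9, 195.0], 0.97)]
plate [([173.4, 274.7, 70.0, 56.8], 0.83)]
clamp [([440.1, 228.0, 69.9, 75.7], 0.77)]
scene {'fx': 492.642, 'fy': 492.642, 'cx': 319.251, 'cy': 241.471, 'k1': -0.094, 'T': [[-0.802, -0.506, 0.319, 771.023], [0.598, -0.686, 0.414, 290.138], [0.009, 0.523, 0.853, 655.48], [0.0, 0.0, 0.0, 1.0]]}
guard [([413.3, 333.9, 212.4, 215.0], 0.67)]
plate [([415.2, 320.4, 61.8, 55.9], 0.61)]
clamp [([253.2, 173.0, 66.4, 75.5], 0.81)]
```

View pics/top0.png

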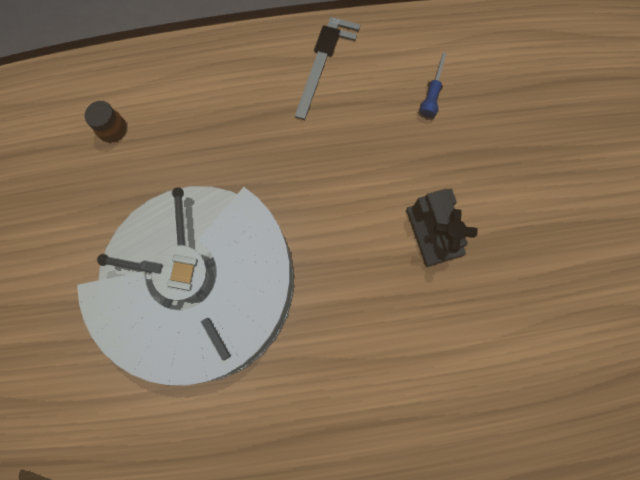

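View pics/scene0.png

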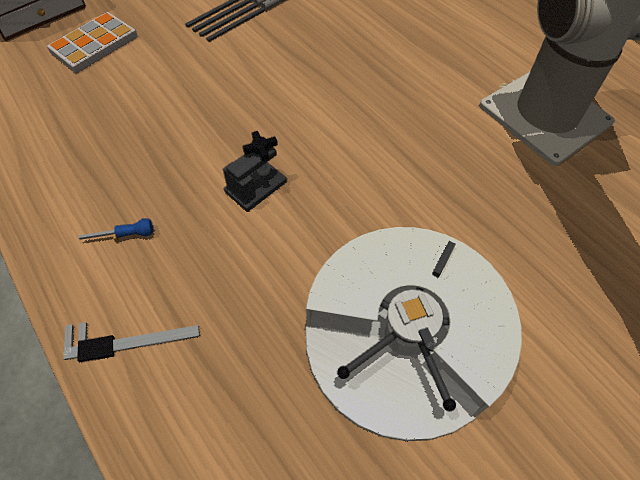

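```bash
cat > h.py <<'E'
import numpy as np, cv2
from bench import manip, viewer
from scipy.spatial.transform import Rotation as R
def ray(n,u,v):
    c=viewer.camera_info(n); d=np.array([(u-c["cx"])/c["fx"],(v-c["cy"])/c["fy"]]); s=d.copy()
    for _ in range(20): s=d/(1+c["k1"]*(s@s))
    T=np.array(c["T"]); return T[:3,3],T[:3,:3]@[s[0],-s[1],-1]
def at(n,u,v,z):
    o,d=ray(n,u,v); return (o+d*(z-o[2])/d[2])[:2]
def proj(n,P):
    c=viewer.camera_info(n); T=np.array(c["T"]); p=T[:3,:3].T@(np.array(P)-T[:3,3]); s=np.array([p[0],-p[1]])/-p[2]
    s=s*(1+c["k1"]*(s@s)); return [c["fx"]*s[0]+c["cx"],c["fy"]*s[1]+c["cy"]]
E
python3 - <<'E'
from h import *
from scipy.optimize import least_squares
obs=[("top",178,192,'A'),("top",102,260,'P'),("top",207,320,'i'),("top",226,357,'o'),("top",181,272,'c'),
("scene",343,372,'A'),("scene",449,405,'P'),("scene",437,275,'i'),("scene",453,243,'o'),("scene",414,308,'c')]
def pt(p,k):
    x,y,g,w=p; 
    r,a,z={'P':(121,g+w,60),'A':(121,g+w-2*np.pi/5,60),'i':(68,g,78),'o':(123,g,78),'c':(0,0,91)}[k]
    return [x+r*np.cos(a),y+r*np.sin(a),z]
f=lambda p:np.ravel([np.subtract(proj(n,pt(p,k)),(u,v)) for n,u,v,k in obs])
c=at("top",181,272,91)
r=least_squares(f,[*c,-2.2,-2.5],x_scale=[100,100,1,1]); print(r.x,np.round(r.fun.reshape(-1,2),1).tolist())
for n,u,v,z in[("top",440,228,50),("scene",260,145,94)]: print(at(n,u,v,z))
x,y,g,w=r.x
for a in (g+np.pi,g+np.pi-1.134,g+np.pi+1.134,g+w,g+w-1.2566): print(np.degrees(a)%360, x+95*np.cos(a),y+95*np.sin(a))
E
```

```text
[521.82201916 165.52914113  -2.77680053  -2.2396083 ] [[1.2, -4.3], [-1.4, 0.3], [0.1, 0.8], [1.4, 3.7], [-0.7, -0.6], [-4.6, 1.3], [3.6, 1.1], [-0.7, -2.5], [0.2, -0.1], [1.3, 0.2]]
[ 539.76475265 -173.42079251]
[ 530.58521945 -174.6216569 ]
20.901049042222752 610.5708237051418 199.42087599798555
315.9276350743874 590.075896716032 99.45033818754047
85.8744630100581 528.6565092678385 260.2829787604203
72.58094558310358 550.2610405696233 256.1725196086967
0.58306904696434 616.817100073944 166.49588953774708
```

```bash
cat > fit.py <<'E'
from h import *
from scipy.optimize import least_squares
obs=[("top",178,192,'A'),("top",102,260,'P'),("top",207,320,'i'),("top",226,357,'o'),("top",181,272,'c'),
("scene",343,372,'A'),("scene",449,405,'P'),("scene",437,275,'i'),("scene",453,243,'o'),("scene",414,308,'c')]
def pt(p,k):
    x,y,g,w,q=p
    r,a,z={'P':(q,g+w,60),'A':(q,g+w-2*np.pi/5,60),'i':(68,g,76),'o':(123,g,76),'c':(0,0,91)}[k]
    return [x+r*np.cos(a),y+r*np.sin(a),z]
f=lambda p:np.ravel([np.subtract(proj(n,pt(p,k)),(u,v)) for n,u,v,k in obs])
r=least_squares(f,[520,165,-2.7,-2.3,115],x_scale=[100,100,1,1,100]); print(r.x,np.round(r.fun.reshape(-1,2),1).tolist())
x,y,g,w,q=r.x; print(np.degrees([g+np.pi,g+w,g+w-1.2566]))
E
python3 fit.py
python3 -m crank '[[[0,0,-10,0,0,0,0],[0,0,-20,0,0,0,0],[0,0,-30,0,0,0,0],[0,0,-40,0,0,0,0],[0,0,-50,0,0,0,0],[0,0,-55,0,0,0,0],[0,0,-55,0,0,0,0],[0,0,-55,0,0,0,0]]]' 20
```

```text
[522.95358543 167.06212971  -2.7688842   -2.25115276 115.50263407] [[0.6, -1.2], [1.3, 0.0], [-0.5, -0.0], [1.0, 2.5], [-1.9, -1.4], [-1.3, -0.1], [1.4, -1.5], [-1.2, -0.7], [-0.6, 1.5], [1.4, 1.6]]
[  21.3546213  -287.62693112 -359.62480766]
time_s: 1.4
tcp_pos: [204.7, 456.2, 256.3]
tool_rot: [-0.0, -0.265, 0.964, -0.0]
ft_force: [-0.2, 0.2, -0.0]
opening: 0.3
```

```bash
python3 -m crank '[[[0,0,0,-19,-48,0,0],[0,0,0,-38,-97,0,0],[0,0,0,-57,-146,0,0],[0,0,0,-76,-194,0,0],[0,0,0,-95,-242,0,0],[0,0,0,-114,-291,0,0],[0,0,0,-133,-340,0,0],[0,0,0,-152,-388,0,0],[0,0,0,-170,-436,0,0],[0,0,0,-186,-485,0,0],[0,0,0,-186,-485,40,0],[0,0,0,-186,-485,80,0],[0,0,0,-186,-485,100,0],[0,0,0,-186,-485,100,0],[0,0,0,-186,-485,100,0]]]'
python3 - <<'E'
from h import *
cv2.imwrite("pics/t1.png",viewer.get_image("top"))
E
```

```text
time_s: 3.28
tcp_pos: [613.7, 135.3, 157.4]
tool_rot: [0.001, -0.266, 0.964, -0.0]
ft_force: [1.3, 0.1, 0.5]
opening: 0.1
```

View pics/t1.png

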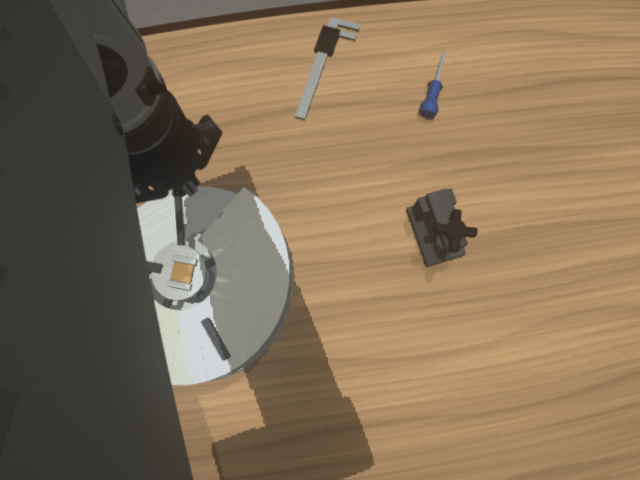

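Fingertips show at about (190,187) just right of spoke A's ball (178,192); the arm covers the left side. I compare it with the projection before descending.

```bash
python3 - <<'E'
from h import *
print(proj("top",[613.7,135.3,132]),proj("top",[613.7,135.3,60]),proj("top",[523+95,167.6,60]))
E
python3 -m crank '[[[0,0,0,0,0,25,0],[0,0,0,0,0,50,0],[0,0,0,0,0,75,0],[0,0,0,0,0,94,0],[0,0,0,0,0,94,0],[0,0,0,0,0,94,0]]]'
```

```text
[np.float64(189.64532404014935), np.float64(186.67085232301713)] [np.float64(203.76936115712311), np.float64(204.74251110332196)] [np.float64(179.84596039908817), np.float64(205.13653657912113)]
time_s: 4.08
tcp_pos: [614.2, 135.4, 64.1]
tool_rot: [0.001, -0.266, 0.964, -0.0]
ft_force: [1.1, 0.1, 0.6]
opening: 0.3
```

```bash
python3 -m crank '[[[0,0,0,-6,6,0,0],[0,0,0,-12,12,0,0],[0,0,0,-17,18,0,0],[0,0,0,-21,25,0,0],[0,0,0,-25,32,0,0],[0,0,0,-29,40,0,0],[0,0,0,-31,48,0,0],[0,0,0,-33,56,0,0],[0,0,0,-34,64,0,0],[0,0,0,-35,72,0,0],[0,0,0,-34,81,0,0],[0,0,0,-34,89,0,0],[0,0,0,-32,97,0,0],[0,0,0,-29,105,0,0],[0,0,0,-28,109,0,0],[0,0,0,-26,113,0,0],[0,0,0,-25,117,0,0],[0,0,0,-23,120,0,0],[0,0,0,-23,120,0,0],[0,0,0,-23,120,0,0]]]'
python3 - <<'E'
from h import *
a=viewer.get_image("top");b=viewer.get_image("scene")
cv2.imwrite("pics/t2.png",np.vstack([a[150:400,50:450],b[200:460,250:650][:, :400] if 0 else cv2.resize(b[200:460,240:640],(400,260))]))
E
```

```text
time_s: 6.58
tcp_pos: [571.1, 250.2, 62.4]
tool_rot: [-0.0, -0.266, 0.964, 0.0]
ft_force: [0.5, 0.6, 0.4]
opening: 0.2
```

View pics/t2.png

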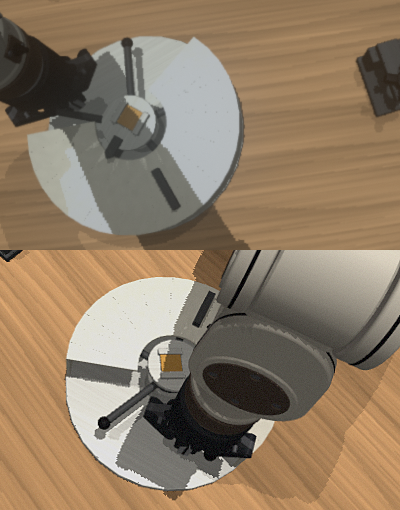

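Spoke A was pushed 72°: spoke B's ball is now at (177,194) in top and (343,372) in scene, exactly where A began. The wheel is at about -57°. Next I lift, return and push B.

```bash
python3 -m crank '[[[0,0,0,0,-8,0,0],[0,0,0,0,-8,-35,0],[0,0,0,0,-8,-70,0],[0,0,0,-6,-12,-75,0],[0,0,0,-10,-40,-75,0],[0,0,0,-11,-68,-75,0],[0,0,0,0,-96,-75,0],[0,0,0,23,-120,-75,0],[0,0,0,23,-120,-75,0],[0,0,0,23,-120,-75,0],[0,0,0,23,-120,-50,0],[0,0,0,23,-120,-25,0],[0,0,0,23,-120,0,0],[0,0,0,23,-120,0,0],[0,0,0,23,-120,0,0]]]'
python3 -m crank '[[[0,0,0,-6,6,0,0],[0,0,0,-12,12,0,0],[0,0,0,-17,18,0,0],[0,0,0,-21,25,0,0],[0,0,0,-25,32,0,0],[0,0,0,-29,40,0,0],[0,0,0,-31,48,0,0],[0,0,0,-33,56,0,0],[0,0,0,-34,64,0,0],[0,0,0,-35,72,0,0],[0,0,0,-34,77,0,0],[0,0,0,-34,82,0,0],[0,0,0,-34,86,0,0],[0,0,0,-33,90,0,0],[0,0,0,-33,94,0,0],[0,0,0,-33,94,0,0],[0,0,0,-33,94,0,0]]]'
python3 -m crank '[[[0,0,0,0,-10,0,0],[0,0,0,0,-10,0,0],[0,0,0,0,-10,-40,0],[0,0,0,0,-10,-80,0],[0,0,0,-60,-10,-120,0],[0,0,0,-60,-10,-120,0],[0,0,0,-60,-10,-120,0]]]'
python3 - <<'E'
from h import *
a=viewer.get_image("top");b=viewer.get_image("scene")
cv2.imwrite("pics/t3.png",np.vstack([a[150:400,50:450],b[200:460,240:640]]))
E
```

```text
time_s: 8.55
tcp_pos: [613.6, 135.9, 63.0]
tool_rot: [0.001, -0.266, 0.964, 0.0]
ft_force: [0.3, 0.1, -0.1]
opening: -0.0
time_s: 10.68
tcp_pos: [593.1, 233.2, 62.4]
tool_rot: [0.0, -0.266, 0.964, 0.0]
ft_force: [-0.0, -0.5, -0.1]
opening: 0.0
time_s: 11.55
tcp_pos: [650.6, 255.2, 182.6]
tool_rot: [0.001, -0.266, 0.964, 0.0]
ft_force: [0.8, -0.1, -0.6]
opening: -0.2
```

View pics/t3.png

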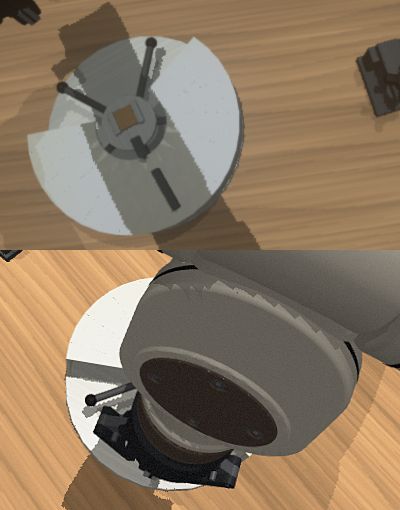

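Top crop: the pointer near (140,148) points at the index bar (165,188); the balls are at (151,43) and (62,88). I compute the angle from these.

```bash
python3 - <<'E'
from h import *
C=np.array([523,167]); 
for u,v,z,off in[(201,193,60,-72*2+360-360),(112,238,60,-72)]:
    p=at("top",u,v,z)-C; print(np.hypot(*p),np.degrees(np.arctan2(p[1],p[0])))
# pointer tip and base, z=88
for u,v in[(194,304),(187,290)]:
    p=at("top",u,v,88)-C; print(np.hypot(*p),np.degrees(np.arctan2(p[1],p[0])))
print("index",np.degrees(-2.769)%360)
E
```

```text
111.65440451890784 -15.237749476135773
115.45288073952639 56.763523119713064
45.37276076057269 -162.02423463341518
25.788825273886193 -164.39253261243917
index 201.34798652827504
```

```bash
python3 - <<'E'
from bench import manip, order
s=manip.state(); print(s["time_s"],s["ft_force"]); print(order.job_done())
E
```

```text
11.65 [-0.1606538  -0.0108732   0.12339598]
the job is handed in; nothing more can be done
None
```

I turned the wheel anticlockwise with two spoke pushes, about 72° then 57°, using the closed fingers in the guard's window, and handed the job in at 11.65 s. I then raised the gripper clear of everything, to a TCP height of about 183 mm.

- **Alignment:** in the last top picture the two visible spoke balls put the wheel about 0.6° short of the index bar. A coarser reading of the pointer itself gave about 3° short. The two readings differ by about 2.5°, and both are well inside the 10° limit.
- **Contact:** at the end of each move and at hand-in, the wrist force was under 1.5 N, so I saw no sign of touching the plate, pointer or clamp. I did not record the force within the moves.
- **At rest:** I took only one picture after the last push, so I did not check separately that the wheel was standing still. The first push showed no sign of coasting: the wheel stopped where planned.

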